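Load a slide carrier under the sprung hold-down arm

ROBOT

A 7-joint arm with a two-finger parallel gripper is mounted at the origin on the work surface. World frame = base frame: x ahead of the robot, y to its left, z up, the work surface at z = 0. Lengths are in m, angles in rad, forces in N, time in s.
With the tool pointing down it reaches from about 0.4 to 0.875 m from the base axis. Payload 19.3 kg.
Tool frame: the origin (TCP) lies on the front face of the gripper's body, between the roots of the fingers; the fingertips stand 73 mm ahead of it and the grasp point (between the pads) lies 54 mm ahead of it; z points along the fingers, y is the direction in which the jaws open and shut (so a half turn about z gives the same grasp; the last joint's range is limited). The gripper opens to 85 mm and grips with 20 to 120 N. Pads are 22 mm wide; open, the fingers measure 114 mm over their backs; the gripper's body (76 mm by 85 mm) begins 54 mm behind the grasp point. The pads swing forward as they close: fully open they stand 13 mm farther back than shut.
Start: joints at [-1.308, 0.521, -0.036, 1.599, 0.021, 1.021, -0.113], TCP at [0.204, 0.591, 0.304] pointing down, gripper open.
Joint ranges: [-2.91, 2.91], [-0.3, 2.13], [-1.5, 1.42], [0.17, 2.43], [-1.26, 4.41], [0.16, 1.93], [-2.52, 2.52]. Speed limits (rad/s): [1.89, 1.89, 2.39, 2.39, 3.01, 3.01, 3.01].

INTERFACE

Orientations are given as [roll, pitch, yaw] about the fixed x, y, z axes, in that order (R = Rz(yaw) Ry(pitch) Rx(roll)).
In Python, from workcell import bot gives the robot as it stands.
- The arm moves only by the shell command python3 -m crank 'ROWS' [OPENING] [FORCE]. ROWS is a JSON object of lists of equal length, an entry for each row: "travel": the shift along the world's x, y, z in cm, a list of three; "rot": the turn, a rotation vector about the world's x, y, z in degrees, a list of three. A call has 1 to 8 rows; each row is the pose to reach, as a shift and turn from the pose commanded when the call began; what a row does not reach only later rows make up. A row lasts 1/10 s, in which the tool goes at most 50 mm and 8.59 degrees, less where a joint would pass 70% of its speed; a pose out of reach is approached as far as the arm can. A call with a gripper value outside its range is refused whole. OPENING is the opening, from -1 (shut) to 1 (fully open), so that 0 is half open, set as the call begins (- or left out, the last holds). The fingers move at their own pace and stop on an object; FORCE is the grip in N (left out, the last holds). Time passes only in rows, so rows that repeat a pose let the fingers close. It gives the time, the measured TCP pose, the force and the opening at its end, in the units of the state.
- bot.observe(): the state, without advancing time (a new reading comes with each control period).
- bot.grab_frame(name): name is "scene" or "top" or "wrist"; returns the picture (400x640x3 uint8, red, green, blue); there is no depth.
- bot.camera_model(name): a dict with "fx", "fy", "cx", "cy" (pixels), "k1" (the pictures are not rectified: a ray, as slopes to the right and down, at radius r is drawn at 1 + k1 r^2 times it, then the intrinsics apply), "R" (3x3) and "t" (3): a world point X has camera coordinates R X + t. Camera axes: x right, y down, z forward; pixel columns grow to the right and rows downward; lengths in m; the calibration is good to about 2 mm. A picture is of the moment at which its call begins: read the wrist's pose just before it. camera_model takes no time and is no camera call; for the wrist camera it gives the pose at the moment of the call.
- bot.job_done(): hands the job in, once; it reports no verdict.
Trained networks look in the newest picture that a camera, given by its name, has taken for a name from the list of things; names that differ only in an ending like _2 or _b are one class to them, and where a whole thing is asked for, a point or a joint stands for the part that bears it (a point fixed in the world has none). Each returns a list of dicts, best first, with "conf" (0 to 1); they miss things now and then, are a little off and sometimes report something else, mostly with a low value. They report only what shows in the picture. A call takes as long as a camera call.
- bot.silhouettes(camera, thing): "pixels" (400x640 bool, what is visible of it) and "box" ([centre column, centre row, width, height] in pixels, round what is visible of it).
The state is a dict: "clock": time; "qpos": joint angles; "qd": joint speeds; "joint_efforts": joint torques, N m; "position": TCP position; "tool_rot": TCP orientation; "force": force on the tool from outside, world axes, zero at the start; "moment": the same for the moment, N m; "grip_width": finger opening in m.
Only numpy, scipy, OpenCV 4.12 (cv2) and the standard library are available. Lean on these libraries where they do the work, as an engineer would, in place of code of your own. Each camera call takes 0.05 s, during which the arm holds its last target.

TASK

Load the blue slide carrier into the grey loading bay, ramped nose first: push its nose in under the sprung hold-down arm so that the arm is pushed back, and slide the carrier gently on between the steel guides until its nose is against the brass end stop, without ramming the stop. Leave it lying flat with the arm's roller bearing down on its top, let go, and leave the yellow carrier and the other bench things where they are.

Things in the scene. Friction and masses are not known exactly. Their poses are not given: they have to be found in the camera images.
- blue_carrier_mid (a point): Centre (half-way up, 8 mm above its underside) of the loose blue slide carrier: a solid plate 150 mm long (x, tail to nose), 58 wide (y), 16 thick (z, up), about 0.25 kg, lying flat on the bench. Glass slides lie inlaid over its tail half, a bare steel strip over the front half. The blunt tail is 75 mm behind this point. It can be gripped across its width.
- blue_carrier_nose (a point): Middle of the blue carrier's front (nose) edge, 75 mm along +x from its centre, 2 mm above its underside; same axes. The last 20 mm before it slope down as a ramp from 16 mm to the 4 mm thick nose.
- yellow_carrier_mid (a point): Centre of a second carrier of the same shape and size, but yellow. Not to be used: leave it where it lies.
- bay: Grey loading bay fixed on the bench; origin on the bench under it, x = direction in which a carrier is pushed in, z up. Bed top 20 mm above the bench, 130 mm wide, from x = -150 to +135 mm. A white portal stands at x = -5 mm: posts at y = +-53 mm, 78 mm above the bench, and a cross rod whose underside is 43 mm above the bed.
- bay_bed (a point): Point on top of the bay's bed, on its centre line, 20 mm straight above the bay's origin; axes as the bay.
- hold_arm (a joint): Angle of the blue sprung arm hung from the portal's cross rod (48 mm above the bed at bay x = -5 mm), slanting forward and down to a black roller. 0 = at rest; grows as it is pushed back (towards +x and up), at most 0.9 rad; about 0.22 with a carrier under the roller.
- roller (a point): Centre of the arm's roller (16 mm diameter, 40 wide); at rest at bay x = +45 mm, 12 mm above the bed, 4 mm clear of it. The spring presses with about 5 N at rest and 8 N on a carrier; sliding the carrier in takes about 5 to 13 N with friction. The roller stays bearing on the carrier wherever it is left.
- stop_face (a point): Middle of the face, towards the incoming carrier, of the fixed brass end stop, 2 mm above the bed; axes as the bay. The stop is a block 12 x 58 x 14 mm across the bed, set at bay x between +93 and +117 mm, differently each time. With the carrier fully home its nose point is at this point.
- amber_bottle: Amber reagent bottle, 70 mm diameter, 150 mm tall; bystander. Origin at the centre of its underside.
- specimen_pot: White lidded pot, 44 mm diameter, 55 mm tall; bystander. Origin under it.
- petri_dish: Clear dish, 90 mm diameter, 18 mm high; bystander. Origin under it.
- beaker: Glass beaker, 70 mm diameter, 90 mm tall; bystander. Origin under it.
- cover_box: Open orange box, 110 x 80 x 40 mm; bystander. Origin under it.
- brush: Bench brush, 160 mm long, lying; bystander.
- stop: The brass end stop itself; origin at the foot of its face (on the bed), x as the bay's.
- blue_carrier: The blue carrier as a whole; origin at the centre of its underside, axes as its centre point.
- mouth (a point): Middle of the mouth of the guides, on the bed at bay x = -64 mm; axes as the bay. Two steel guides 12 mm high, 10 thick, 62 apart inside, run from bay x = -45 to +120 mm; flares lead in from this point (at the mouth about 83 mm apart inside, 94 outside). Fingers straddling the carrier meet the flares before it is home; then its tail must be pushed, e.g. with closed fingers, which fit between the guides.

How it is judged:
On the way:
1. The carrier's nose is in under the roller and has pushed the arm back (value of joint hold_arm above 0.1 rad and x of blue_carrier_nose in the frame of bay above 0.04 m and z of blue_carrier_mid in the frame of bay below 0.05 m), for 0.1 s.
At the end, for the whole second after the job is handed in: The blue carrier lies flat in the bay (within 0.04 rad), along it (within 0.06 rad), between the guides, its nose within 2.2 mm of the brass stop, at rest and released, with the hold-down arm resting on its top (joint 0.16 to 0.30) (x of blue_carrier_nose in the frame of stop_face between -0.0022 and 0.003 m and y of blue_carrier_nose in the frame of stop_face between -0.006 and 0.006 m and z of blue_carrier_nose in the frame of stop_face below 0.003 m and angle between the x axis of blue_carrier_mid and the x axis of bay, either way round below 0.06 rad and angle between blue_carrier_mid's own z axis and vertical below 0.04 rad and value of joint hold_arm between 0.16 and 0.3 rad and linear speed of blue_carrier below 0.01 m/s); the robot touches nothing.
It fails at once if The carrier is rammed against the stop (over 35 N) (contact force between blue_carrier and stop above 35 N).
It fails at once if The yellow carrier is moved by more than 15 mm (distance of yellow_carrier_mid from where it was at the start of the episode above 0.015 m).
It fails at once if A bystander is moved by more than 25 mm or knocked over (distance of any of amber_bottle, specimen_pot, petri_dish, beaker, cover_box, brush from where it was at the start of the episode above 0.025 m or angle between any of amber_bottle, specimen_pot, petri_dish, beaker, cover_box's own z axis and vertical above 0.5 rad).
It also fails if it takes over 64 s, if anything falls off the work surface, if the arm or the gripper's body presses on something with over 40 N, if the wrist force passes 120 N, or if a joint passes its speed limit or range.

## Working session

There is one attempt and no reset: what is moved stays moved. The work goes in short steps, Python scripts to look and compute and a shell command to move; the robot and the scene stay as the last step left them, time stands still between calls to the robot, and variables do not carry over. Pictures are saved under pics/ and viewed, and the job is handed in when it is done.

```bash
ls; mkdir -p pics; cat > h.py <<'E'
import numpy as np, cv2
from workcell import bot
def ray(cam,u,v,M=None):
    M=M or bot.camera_model(cam)
    x=(u-M['cx'])/M['fx'];y=(v-M['cy'])/M['fy']
    r=np.hypot(x,y);s=r
    for _ in range(30): s=r/(1+M['k1']*s*s)
    f=s/r if r>0 else 1
    R=np.array(M['R']);t=np.array(M['t'])
    return -R.T@t, R.T@np.array([x*f,y*f,1])
def onz(cam,u,v,z,M=None):
    o,d=ray(cam,u,v,M); return o+d*(z-o[2])/d[2]
def proj(cam,X,M=None):
    M=M or bot.camera_model(cam)
    c=np.array(M['R'])@np.array(X)+np.array(M['t']);x,y=c[0]/c[2],c[1]/c[2]
    k=1+M['k1']*(x*x+y*y)
    return np.array([M['fx']*x*k+M['cx'],M['fy']*y*k+M['cy']])
def save(cam,name,crop=None,sc=1):
    im=bot.grab_frame(cam)
    im=im[:,:,::-1]
    if crop: im=im[crop[1]:crop[3],crop[0]:crop[2]]
    cv2.imwrite('pics/'+name,cv2.resize(im,None,fx=sc,fy=sc))
E
python3 - <<'E'
from h import *
np.set_printoptions(precision=4,suppress=True)
print(bot.observe())
for c in('scene','top','wrist'):
    M=bot.camera_model(c);print(c,M['fx'],M['k1'],-np.array(M['R']).T@np.array(M['t']))
    save(c,c+'0.png')
for n in ['blue_carrier','yellow_carrier_mid','bay','stop','roller']:
    for s in bot.silhouettes('top',n)[:3]: print(n,s['conf'],s['box'])
E
```

```text
pics
{'clock': 0.0, 'qpos': array([-1.3082,  0.522 , -0.0363,  1.6   ,  0.0212,  1.0211, -0.1128]), 'qd': array([-0.0013,  0.0015, -0.0007, -0.0006,  0.0009,  0.0006,  0.0011]), 'joint_efforts': array([ -0.0014, -92.7095,   1.9797, -36.994 ,   0.0179,   0.008 ,
         0.    ]), 'position': array([0.2041, 0.5905, 0.3033]), 'tool_rot': array([-3.1405,  0.0001,  2.8088]), 'force': array([0.0751, 0.7804, 0.4185]), 'moment': array([ 0.0351, -0.0364, -0.0591]), 'grip_width': 0.08562740479326446}
scene 436.5654954846019 -0.05953719276314251 [1.0696 0.7305 0.8786]
top 413.81762776580536 0.0018232594463157073 [ 0.3705 -0.0117  1.0999]
wrist 338.1146805273367 -0.021068091488395547 [0.1381 0.6136 0.3735]
blue_carrier 0.73 [433.3, 174.8, 59.0, 28.5]
yellow_carrier_mid 0.84 [429.6, 230.9, 61.0, 36.3]
bay 0.89 [274.1, 195.4, 116.8, 73.0]
bay 0.5 [163.6, 243.3, 37.5, 58.8]
roller 0.78 [262.0, 190.3, 22.0, 11.4]
```

View pics/scene0.png

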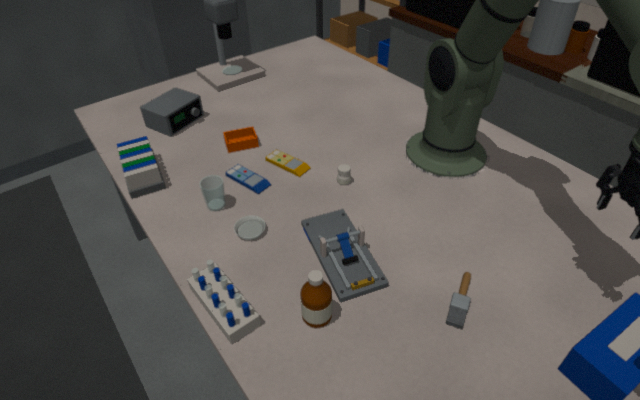

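View pics/top0.png

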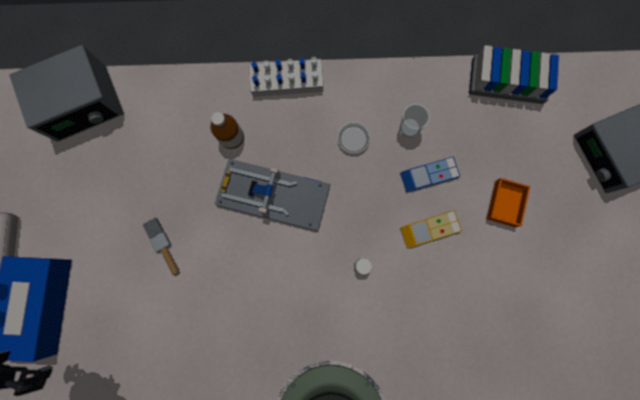

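View pics/wrist0.png

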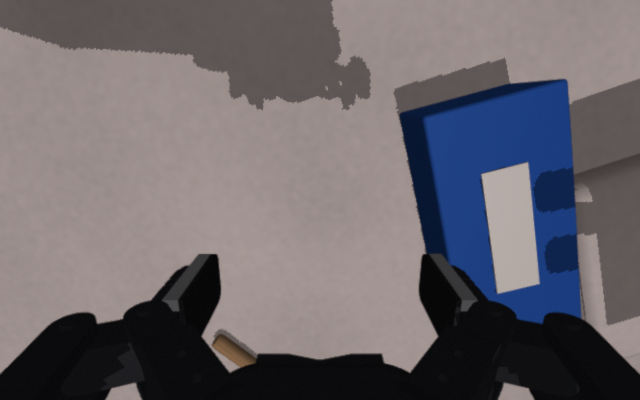

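The top view shows the bay at (273,195): brass stop at its left end near (226,182), mouth to the right. The blue carrier is at (430,174) with its plain nose end left, and the yellow one is at (431,229). Next I measure them.

```bash
python3 - <<'E'
from h import *
np.set_printoptions(precision=4,suppress=True)
def rect(cam,n,z,idx=0):
    S=bot.silhouettes(cam,n)
    if not S: print(n,'none');return
    m=S[idx]['pixels'].astype(np.uint8)
    c=max(cv2.findContours(m,0,cv2.CHAIN_APPROX_NONE)[0],key=len)[:,0]
    P=np.array([onz(cam,u,v,z)[:2] for u,v in c]).astype(np.float32)
    (cx,cy),(w,h),a=cv2.minAreaRect(P*1000)
    print(cam,n,S[idx]['conf'],'c',cx,cy,'wh',w,h,'a',a)
save('top','t1.png',(200,140,480,260),2.8)
rect('top','blue_carrier',.014);rect('top','yellow_carrier_mid',.014);rect('top','bay',.02);rect('top','stop',.034)
for n in ['amber_bottle','specimen_pot','petri_dish','beaker','cover_box']: rect('top',n,.02)
save('scene','s1.png',(200,110,420,340),2.6)
rect('scene','blue_carrier',.014);rect('scene','bay',.02)
im=bot.grab_frame('top')
# blue colour blob
h=cv2.cvtColor(im,cv2.COLOR_RGB2HSV)
E
```

```text
top blue_carrier 0.84 c 615.189697265625 -282.7674865722656 wh 61.26297378540039 154.84161376953125 a 15.10728931427002
top yellow_carrier_mid 0.86 c 468.953125 -275.00927734375 wh 57.913597106933594 151.33828735351562 a 15.783527374267578
top bay 0.66 c 754.8505859375 265.4689025878906 wh 118.68571472167969 71.97956848144531 a 35.52583694458008
top stop 0.64 c 606.0731811523438 260.9472351074219 wh 18.088306427001953 58.20976638793945 a 75.12554168701172
top amber_bottle 0.9 c 754.7090454101562 264.9696960449219 wh 118.11181640625 73.62531280517578 a 43.750152587890625
top specimen_pot 0.58 c 377.05255126953125 -92.05570983886719 wh 41.263641357421875 38.18146896362305 a 43.379878997802734
top petri_dish 0.91 c 723.7915649414062 -83.45134735107422 wh 85.98513793945312 85.00621795654297 a 44.061100006103516
top beaker 0.72 c 768.0626220703125 -244.81497192382812 wh 72.71831512451172 96.2930679321289 a 40.515716552734375
top cover_box 0.88 c 532.7619018554688 -481.1558837890625 wh 98.44584655761719 124.23255920410156 a 74.09022521972656
scene blue_carrier 0.91 c 617.848876953125 -278.4329833984375 wh 70.44873046875 161.93408203125 a 13.43856143951416
scene bay 0.86 c 567.4156494140625 147.16119384765625 wh 295.0698547363281 152.31065368652344 a 74.21647644042969
```

```bash
python3 -c "
from h import *
print([onz('top',u,v,.016) for u,v in [(401,176),(459,172),(330,185),(218,193)]])"
```

```text
[array([ 0.61183471, -0.20485784,  0.016     ]), array([ 0.61850446, -0.36031648,  0.016     ]), array([ 0.5924565, -0.0142   ,  0.016    ]), array([0.57883287, 0.28552524, 0.016     ])]
```

View pics/t1.png

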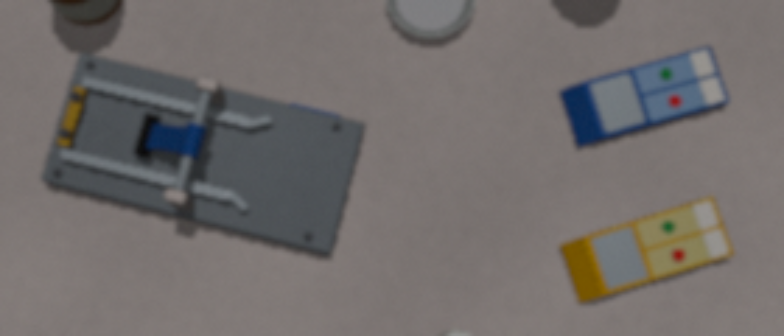

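View pics/s1.png

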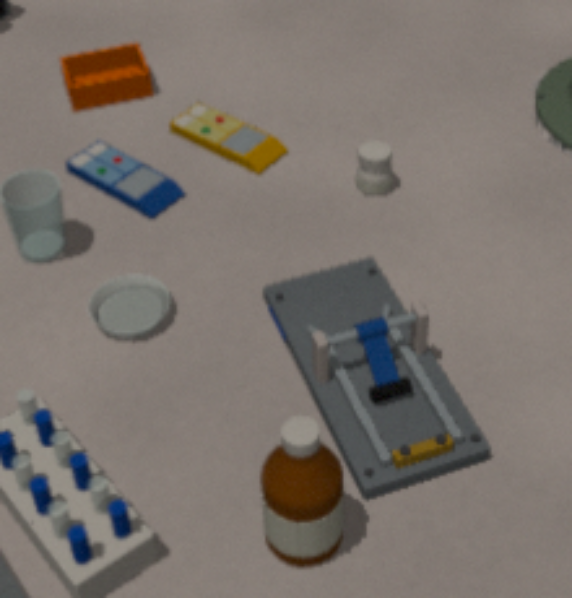

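```bash
python3 -m crank '{"travel":[[2,-3,0],[5,-7,0],[7,-10.5,0],[9.5,-14,0],[12,-18,0],[14,-21,0],[16,-24,0],[18,-27,0]],"rot":[[0,0,-4],[0,0,-9],[0,0,-15],[0,0,-21],[0,0,-27],[0,0,-33],[0,0,-38],[0,0,-43]]}' 1 40
python3 -m crank '{"travel":[[2,-3,0],[5,-7,0],[7,-10.5,0],[9.5,-14,0],[12,-18,0],[14,-21,0],[16,-24,0],[18,-27,0]],"rot":[[0,0,-4],[0,0,-9],[0,0,-15],[0,0,-21],[0,0,-27],[0,0,-33],[0,0,-38],[0,0,-42]]}'
python3 -m crank '{"travel":[[0,0,0],[0,0,0],[0,0,0]],"rot":[[0,0,0],[0,0,0],[0,0,0]]}'
python3 - <<'E'
from h import *
print(bot.observe()['position'],bot.observe()['tool_rot'],bot.observe()['qpos'])
import pickle
pickle.dump(bot.camera_model('wrist'),open('w1.pkl','wb'))
im=bot.grab_frame('wrist');cv2.imwrite('pics/w1.png',im[:,:,::-1])
E
```

```text
clock: 1.9
position: [0.3849, 0.3194, 0.3041]
tool_rot: [3.141, -0.0, 2.055]
force: [1.1, 1.1, 0.2]
grip_width: 0.0854
clock: 2.7
position: [0.5649, 0.0494, 0.304]
tool_rot: [3.141, -0.0, 1.322]
force: [0.7, 1.2, 0.2]
grip_width: 0.0853
clock: 3.0
position: [0.5639, 0.0515, 0.3038]
tool_rot: [-3.141, -0.0, 1.327]
force: [0.4, 1.5, 0.4]
grip_width: 0.0856
[0.56385756 0.05153641 0.3038161 ] [-3.14112835e+00 -3.36289140e-04  1.32670789e+00] [-0.51773418  0.46320925  0.44971781  1.77591462 -0.24047008  0.95713393
 -0.21382533]
```

View pics/w1.png

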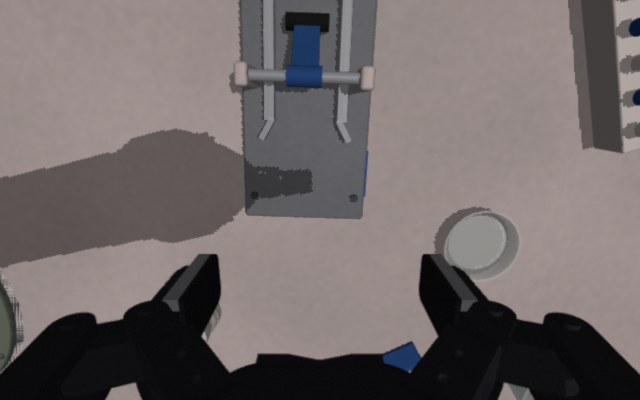

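The wrist view shows the bay with its mouth end at row 216, portal at row 75 and roller at (307,20). The stop is out of frame above, so I move 10 cm along the bay.

```bash

python3 -m crank '{"travel":[[0.6,2.5,0],[1.2,5,0],[1.8,7.5,0],[2.4,10,0],[2.4,10,0],[2.4,10,0],[2.4,10,0]],"rot":[[0,0,0],[0,0,0],[0,0,0],[0,0,0],[0,0,0],[0,0,0],[0,0,0]]}'
python3 - <<'E'
from h import *
import pickle
print(bot.observe()['position'],bot.observe()['tool_rot'])
M=bot.camera_model('wrist')
pickle.dump(M,open('w2.pkl','wb'))
im=bot.grab_frame('wrist');cv2.imwrite('pics/w2.png',im[:,:,::-1])
cv2.imwrite('pics/w2c.png',cv2.resize(im[0:290,200:420,::-1],None,fx=2,fy=2,interpolation=cv2.INTER_CUBIC))
for n in ['bay','stop','roller','hold_arm']:
    for s in bot.silhouettes('wrist',n)[:2]: print(n,s['conf'],s['box'])
E
```

```text
clock: 3.75
position: [0.5879, 0.1502, 0.304]
tool_rot: [3.142, 0.0, 1.325]
force: [0.5, 1.0, 0.2]
grip_width: 0.0854
[0.58790029 0.15024084 0.30403501] [3.14159125e+00 1.88510333e-04 1.32516092e+00]
bay 0.96 [310.1, 168.6, 135.7, 265.6]
stop 0.77 [310.7, 54.8, 62.2, 18.8]
roller 0.86 [310.2, 162.8, 39.2, 74.7]
hold_arm 0.85 [308.8, 164.6, 44.0, 78.6]
```

View pics/w2c.png

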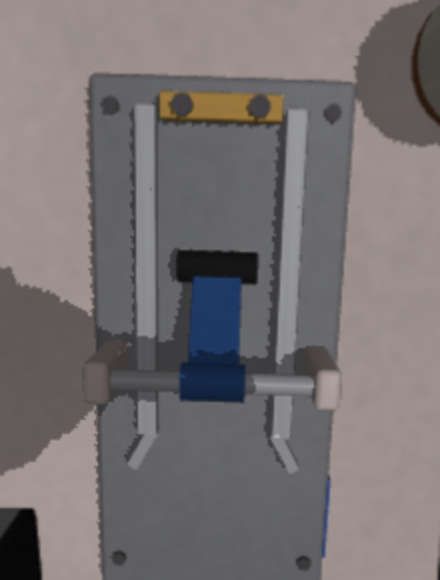

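```bash

python3 - <<'E'
from h import *
import pickle
np.set_printoptions(precision=4,suppress=True)
W1=pickle.load(open('w1.pkl','rb'));W2=pickle.load(open('w2.pkl','rb'))
f=lambda M,u,v,z:onz('wrist',u,v,z,M)
c=lambda u,v,z:f(W2,200+u/2,v/2,z)
print('cam',np.array(W2['R']))
A=[c(92,74,.02),c(354,84,.02),f(W1,247,213,.02),f(W1,362,217,.02)]
print('corners',A)
fe=(A[0]+A[1])/2;ne=(A[2]+A[3])/2
d=fe-ne;print('len',np.linalg.norm(d),'yaw',np.degrees(np.arctan2(d[1],d[0])),'widths',np.linalg.norm(A[0]-A[1]),np.linalg.norm(A[2]-A[3]))
yaw=np.arctan2(d[1],d[0]);ex=d/np.linalg.norm(d);ey=np.array([-ex[1],ex[0],0])
o=(fe+ne)/2+ex*0.0075; print('origin',o)
B=lambda P:((P-o)@ex*1000,(P-o)@ey*1000)
print('stop front top',B(c(160,119,.034)),B(c(281,122,.034)))
print('stop face bottom',B(c(160,121,.02)),B(c(281,124,.02)))
print('stop back top',B(c(162,92,.034)),B(c(284,96,.034)))
print('guide far ends inner',B(c(154,105,.032)),B(c(288,111,.032)))
print('guide at near kink inner',B(c(157,432,.032)),B(c(273,438,.032)))
print('flare ends inner',B(c(137,467,.032)),B(c(288,471,.032)))
print('roller',B(c(177,265,.038)),B(c(257,269,.038)))
print('posts top',B(c(94,388,.078)),B(c(328,392,.078)))
# same in top camera
t=lambda u,v,z:onz('top',200+u/2.8,140+v/2.8,z)
T=[t(82,57,.02),t(43,180,.02),t(331,255,.02),t(364,122,.02)]
for p in T: print('top corners bay',B(p))
d=(T[0]+T[1]-T[2]-T[3])/2;print(np.linalg.norm(d),np.degrees(np.arctan2(d[1],d[0])))
# seg mask from wrist for the bay
E
```

```text
cam [[ 0.9698 -0.2439  0.0005]
 [-0.2344 -0.9316  0.2777]
 [-0.0673 -0.2694 -0.9607]]
corners [array([0.5517, 0.2934, 0.02  ]), array([0.6731, 0.2583, 0.02  ]), array([0.475 , 0.0239, 0.02  ]), array([ 0.5973, -0.0114,  0.02  ])]
len 0.2801471555940808 yaw 74.21118815574643 widths 0.12641634979671781 0.1272303439101606
origin [0.5763 0.1483 0.02  ]
stop front top (np.float64(112.03065351362257), np.float64(28.911959855238536)) (np.float64(112.34681158806384), np.float64(-27.947593055213215))
stop face bottom (np.float64(112.6130854564087), np.float64(30.474029039870175)) (np.float64(112.94167092985407), np.float64(-28.76839496253204))
stop back top (np.float64(123.83000746432785), np.float64(27.969912067903476)) (np.float64(123.73815249191811), np.float64(-28.829465220420467))
guide far ends inner (np.float64(118.33657057358063), np.float64(31.949082250484206)) (np.float64(117.51769338470794), np.float64(-31.134579858320432))
guide at near kink inner (np.float64(-44.07376964454592), np.float64(31.10620413021765)) (np.float64(-45.66673612976975), np.float64(-31.059097397520116))
flare ends inner (np.float64(-64.50380351581758), np.float64(42.071359662857375)) (np.float64(-64.44635841173483), np.float64(-40.04491826124679))
roller (np.float64(44.87277125336904), np.float64(20.24397082919099)) (np.float64(44.06813096257869), np.float64(-19.032009484470606))
posts top (np.float64(-7.678972750022839), np.float64(54.26429801269645)) (np.float64(-6.478172048191881), np.float64(-52.164135483903294))
top corners bay (np.float64(128.10564615174306), np.float64(-57.94487753934543))
top corners bay (np.float64(129.39669942052785), np.float64(66.19969788097215))
top corners bay (np.float64(-152.59869201416976), np.float64(67.59554470909475))
top corners bay (np.float64(-151.20960249936414), np.float64(-62.71520044894581))
0.28066039164903567 74.55563362772135
```

```bash

python3 -m crank '{"travel":[[0,-2.5,0],[0,-6.5,0],[1,-11,0],[1,-15.5,0],[2,-20,0],[2,-24,0],[2,-28,0],[2,-31,0]],"rot":[[0,0,2],[0,0,6],[0,0,10],[0,0,14],[0,0,18],[0,0,22],[0,0,26],[0,0,29]]}'
python3 -m crank '{"travel":[[0,-4,-1],[0.5,-8,-3],[1,-12,-5],[1.2,-15,-7],[1.2,-17,-8],[1.2,-17,-8],[1.2,-17,-8],[1.2,-17,-8]],"rot":[[0,0,0],[0,0,0],[0,0,0],[0,0,0],[0,0,0],[0,0,0],[0,0,0],[0,0,0]]}'
python3 - <<'E'
from h import *
import pickle
print(bot.observe()['position'],bot.observe()['tool_rot'])
M=bot.camera_model('wrist')
pickle.dump(M,open('w3.pkl','wb'))
im=bot.grab_frame('wrist');cv2.imwrite('pics/w3.png',im[:,:,::-1])
for n in ['blue_carrier']:
    for s in bot.silhouettes('wrist',n)[:2]: print(n,s['conf'],s['box'])
E
```

```text
clock: 4.8
position: [0.6076, -0.1625, 0.304]
tool_rot: [-3.141, 0.001, 1.832]
force: [0.4, 1.1, 1.3]
grip_width: 0.0855
clock: 5.6
position: [0.6207, -0.3283, 0.2245]
tool_rot: [3.141, -0.0, 1.832]
force: [0.3, 1.6, -0.3]
grip_width: 0.0854
[ 0.62065695 -0.32833788  0.22450474] [ 3.14069352e+00 -6.53774272e-05  1.83238094e+00]
blue_carrier 0.71 [329.5, 127.5, 75.7, 183.3]
```

View pics/w3.png

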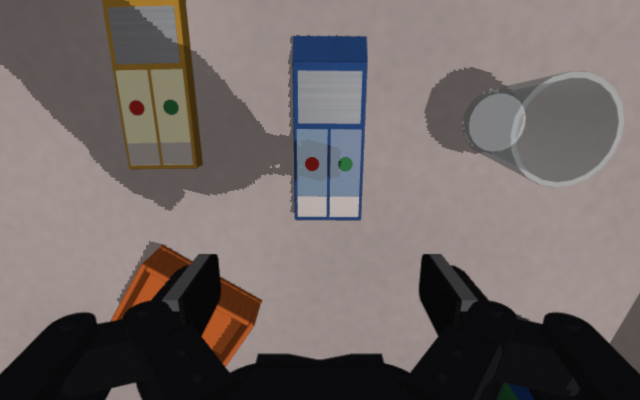

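The blue carrier is cleanly visible: tail edge at row 218 (cols 295–360), ramp top at row 63, nose at row 37. The beaker is to the right.

```bash

python3 - <<'E'
from h import *
import pickle
np.set_printoptions(precision=4,suppress=True)
W=pickle.load(open('w3.pkl','rb'))
f=lambda u,v,z:onz('wrist',u,v,z,W)
tl,tr=f(295.5,218,.016),f(360,218,.016);rl,rr=f(294,62,.016),f(366,62,.016);nl,nr=f(292.5,37,.004),f(367,37,.004)
print(tl,tr,rl,rr,nl,nr)
print('w',[np.linalg.norm(a-b) for a,b in((tl,tr),(rl,rr),(nl,nr))])
t=(tl+tr)/2;r=(rl+rr)/2;n=(nl+nr)/2
print('len tail-ramp',np.linalg.norm(t-r),'tail-nose',np.linalg.norm((t-n)[:2]))
d=r-t;print('yaw',np.degrees(np.arctan2(d[1],d[0])));d=n-t;print('yaw',np.degrees(np.arctan2(d[1],d[0])))
m=(t+n)/2;print('mid',m)
ex=d[:2]/np.linalg.norm(d[:2]);print('grip TCP xy (58 behind)',m[:2]-.058*ex)
print('beaker base',f(497,122,0))
s=bot.silhouettes('wrist','blue_carrier')
E
```

```text
[ 0.6084 -0.3606  0.016 ] [ 0.6628 -0.3461  0.016 ] [ 0.5769 -0.2374  0.016 ] [ 0.6305 -0.223   0.016 ] [ 0.5702 -0.2187  0.004 ] [ 0.627  -0.2035  0.004 ]
w [np.float64(0.05629011386805214), np.float64(0.05550152796975447), np.float64(0.058846378914145625)]
len tail-ramp 0.12724307176022476 tail-nose 0.14703124956230768
yaw 104.54413401804466
yaw 104.5905359651436
mid [ 0.6171 -0.2822  0.01  ]
grip TCP xy (58 behind) [ 0.6317 -0.3383]
beaker base [ 0.7548 -0.2374  0.    ]
```

```bash

python3 -m crank '{"travel":[[0.5,-0.5,-2],[1.1,-1.0,-5],[1.1,-1.0,-8],[1.1,-1.0,-11],[1.1,-1,-13.5],[1.1,-1,-15.0],[1.1,-1,-15.3],[1.1,-1,-15.3]],"rot":[[0,0,-0.4],[0,0,-0.4],[0,0,-0.4],[0,0,-0.4],[0,0,-0.4],[0,0,-0.4],[0,0,-0.4],[0,0,-0.4]]}'
python3 -c "
from h import *
save('wrist','w4.png')"
```

```text
clock: 6.55
position: [0.6315, -0.3393, 0.0715]
tool_rot: [3.141, 0.0, 1.825]
force: [0.5, -0.6, 0.7]
grip_width: 0.0852
```

View pics/w4.png

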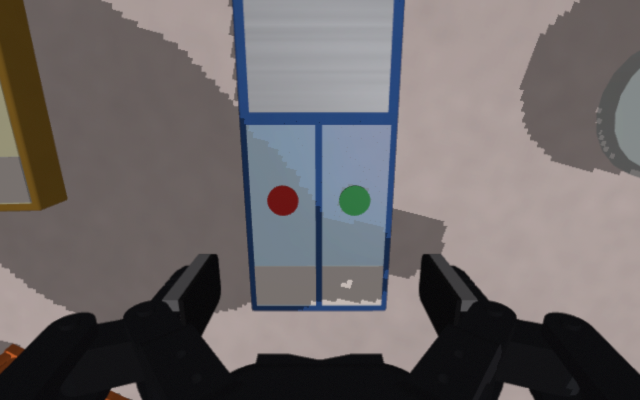

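The carrier sits centred between the fingers, with its tail at row 308 and the pads spanning rows 255–310. I close the gripper.

```bash

python3 -m crank '{"travel":[[0,0,0],[0,0,0],[0,0,0],[0,0,0],[0,0,0],[0,0,0],[0,0,0],[0,0,0]],"rot":[[0,0,0],[0,0,0],[0,0,0],[0,0,0],[0,0,0],[0,0,0],[0,0,0],[0,0,0]]}' -1 60
python3 -m crank '{"travel":[[0,0,0.3],[0,0,0.8],[0,0,1.5],[0,0,2.5],[0,0,3.5],[0,0,5],[0,0,5],[0,0,5]],"rot":[[0,0,0],[0,0,0],[0,0,0],[0,0,0],[0,0,0],[0,0,0],[0,0,0],[0,0,0]]}'
python3 -c "
from h import *
save('wrist','w5.png');save('scene','s5.png',(180,110,420,300),2.6)"
```

```text
clock: 7.4
position: [0.6317, -0.3395, 0.0724]
tool_rot: [3.14, 0.001, 1.824]
force: [-1.8, 1.4, 10.0]
grip_width: 0.0563
clock: 8.2
position: [0.6314, -0.3393, 0.1215]
tool_rot: [3.141, 0.0, 1.825]
force: [0.1, 0.2, -2.1]
grip_width: 0.0568
```

View pics/w5.png

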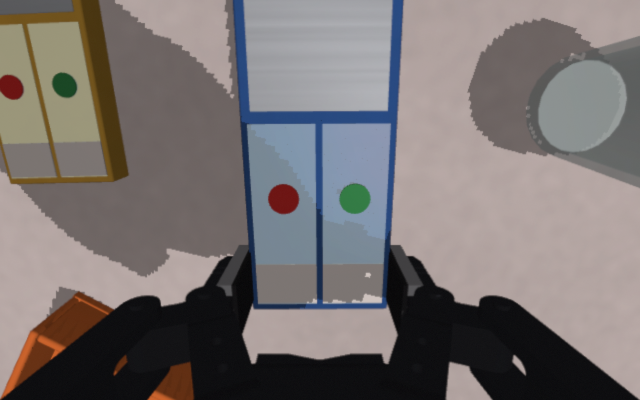

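View pics/s5.png

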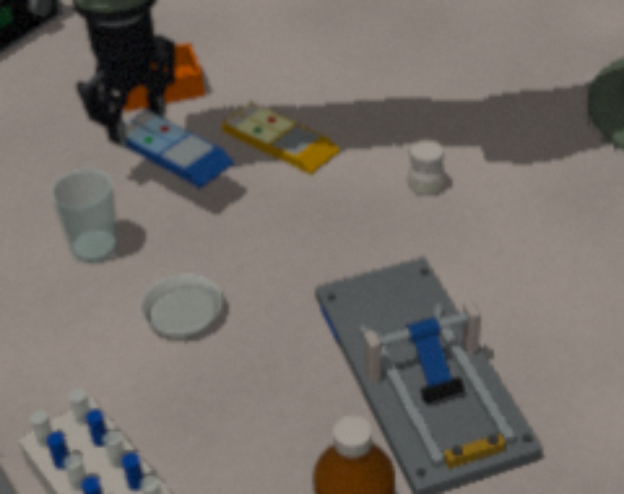

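```bash

python3 -m crank '{"travel":[[0,0,2],[0,1,5],[-1,4,8],[-3,8,8],[-5,12,8],[-7,16,8],[-9,20,8],[-10,24,8]],"rot":[[0,0,0],[0,0,-2],[0,0,-6],[0,0,-11],[0,0,-16],[0,0,-21],[0,0,-26],[0,0,-30]]}'
python3 -m crank '{"travel":[[-0.8,3,0],[-1.3,4.3,-2],[-1.3,4.3,-5],[-1.3,4.3,-7],[-1.3,4.3,-8],[-1.3,4.3,-8],[-1.3,4.3,-8],[-1.3,4.3,-8]],"rot":[[0,0,-0.3],[0,0,-0.3],[0,0,-0.3],[0,0,-0.3],[0,0,-0.3],[0,0,-0.3],[0,0,-0.3],[0,0,-0.3]]}'
python3 -c "
from h import *
print(np.degrees(bot.observe()['tool_rot'][2]))
import pickle;pickle.dump(bot.camera_model('wrist'),open('w6.pkl','wb'))
save('wrist','w6.png');save('scene','s6.png',(180,110,420,300),2.6)"
```

```text
clock: 9.1
position: [0.5293, -0.0981, 0.2006]
tool_rot: [-3.14, 0.0, 1.296]
force: [1.2, 0.4, -2.2]
grip_width: 0.0569
clock: 9.9
position: [0.5186, -0.0565, 0.1218]
tool_rot: [3.14, -0.0, 1.295]
force: [-0.7, -1.0, -1.8]
grip_width: 0.0562
74.21812303647762
```

View pics/w6.png

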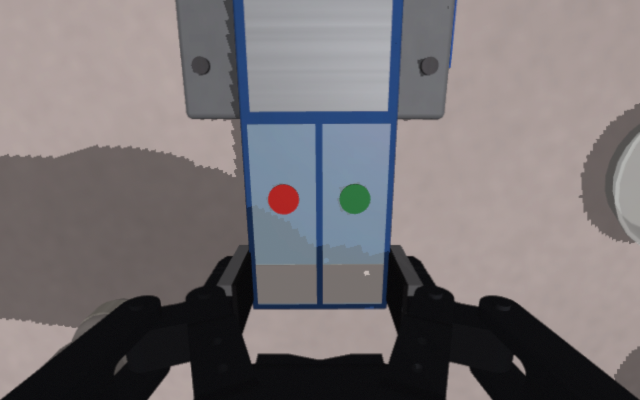

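View pics/s6.png

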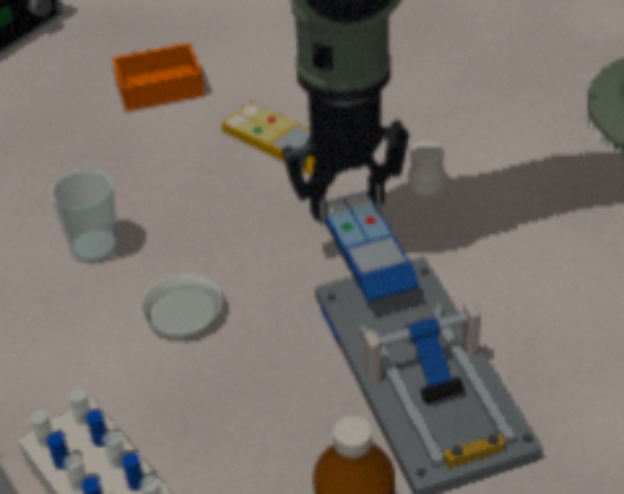

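```bash
cat >> h.py <<'E'
YAW=np.radians(74.21);EX=np.array([np.cos(YAW),np.sin(YAW),0]);EY=np.array([-EX[1],EX[0],0]);O=np.array([.5763,.1483,.02])
def B(P): P=np.asarray(P); return np.round([(P-O)@EX*1000,(P-O)@EY*1000,(P-O)[2]*1000],1)
def W(x,y,z): return O+(EX*x+EY*y)/1000+np.array([0,0,z/1000])
E
python3 - <<'E'
from h import *
import pickle
M=pickle.load(open('w6.pkl','rb'))
for y in(65,-65): print(proj('wrist',W(-150,y,0),M),proj('wrist',W(-110,y,0),M))
print(B(bot.observe()['position']))
for u,v in [(244,118),(397,118),(255,307),(385,307),(237,5),(402,5)]: print(B(onz('wrist',u,v,.0505+.016,M)))
im=cv2.imread('pics/w6.png')
cv2.imwrite('pics/w6c.png',cv2.resize(im[0:140,160:480],None,fx=2.5,fy=2.5,interpolation=cv2.INTER_CUBIC))
E
```

```text
[186.71748118 117.77994437] [177.89988153  30.00293394]
[448.20355369 117.57758898] [456.65007722  29.87423816]
[-2.126e+02 -1.000e-01  1.016e+02]
[-148.    26.4   46.5]
[-148.1  -29.    46.5]
[-226.6   26.7   46.5]
[-226.7  -28.8   46.5]
[-111.2   26.6   46.5]
[-111.2  -28.5   46.5]
```

View pics/w6c.png

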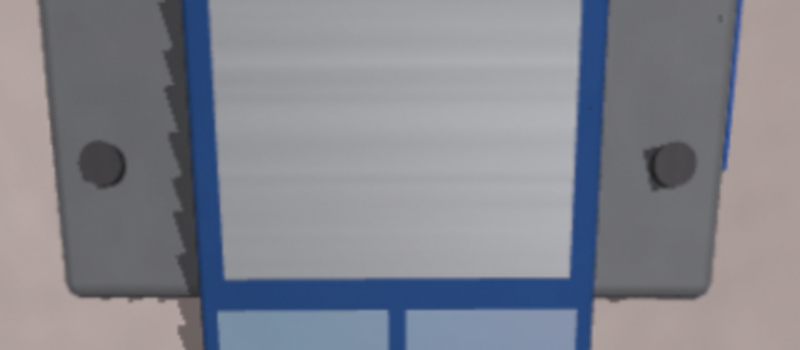

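```bash

python3 -m crank '{"travel":[[-0.13,0.04,-0.8],[-0.13,0.04,-1.4],[0.4,1.96,-1.4],[0.96,3.9,-1.4],[1.5,5.8,-1.4],[2.05,7.74,-1.4],[2.05,7.74,-1.4],[2.05,7.74,-1.4]],"rot":[[0,0,0],[0,0,0],[0,0,0],[0,0,0],[0,0,0],[0,0,0],[0,0,0],[0,0,0]]}'
python3 -c "
from h import *
print(B(bot.observe()['position']))
import pickle;pickle.dump(bot.camera_model('wrist'),open('w7.pkl','wb'))
save('wrist','w7.png');save('scene','s7.png',(280,170,400,300),5)"
```

```text
clock: 10.8
position: [0.5385, 0.0212, 0.1064]
tool_rot: [-3.141, 0.0, 1.296]
force: [-0.3, -0.2, -3.1]
grip_width: 0.0564
[-132.6    1.8   86.4]
```

View pics/w7.png

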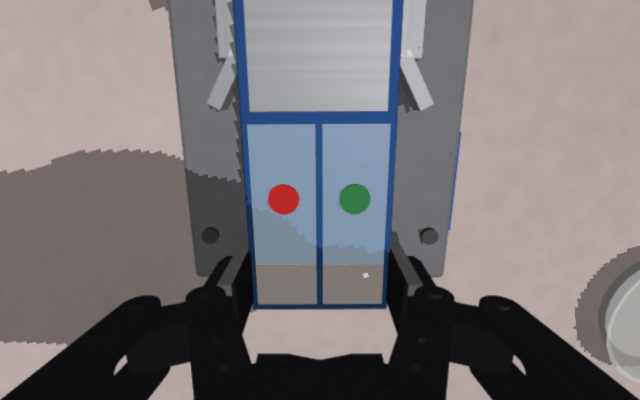

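View pics/s7.png

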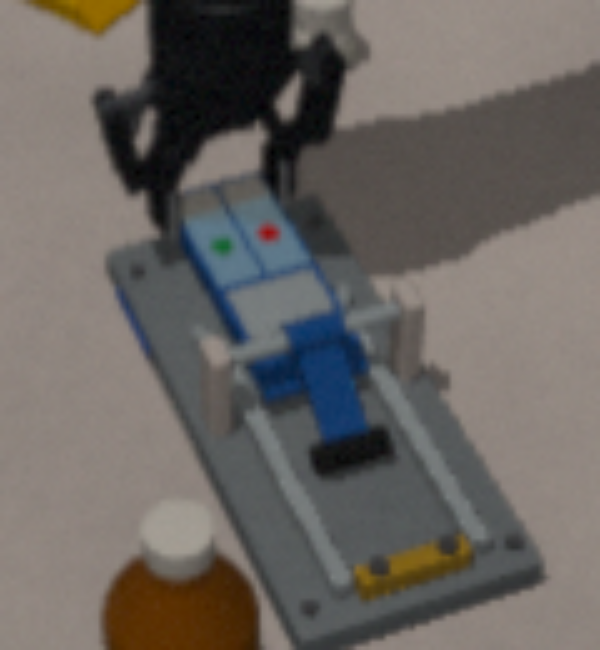

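The nose is in the guides under the rod. The flares (outer ends at cols 208 and 433) and the carrier (246–396) share the same centre at col 321. I lower gently.

```bash

python3 -m crank '{"travel":[[0,0,-0.4],[0,0,-0.8],[0,0,-1.1],[0,0,-1.25],[0,0,-1.35],[0,0,-1.35],[0,0,-1.35]],"rot":[[0,0,0],[0,0,0],[0,0,0],[0,0,0],[0,0,0],[0,0,0],[0,0,0]]}'
python3 -c "
from h import *
print(B(bot.observe()['position']),bot.observe()['moment'])
save('wrist','w8.png')"
```

```text
clock: 11.6
position: [0.5387, 0.0211, 0.0935]
tool_rot: [3.142, -0.0, 1.296]
force: [-0.5, -1.3, -2.8]
grip_width: 0.0561
[-132.6    1.5   73.5] [-0.15505566 -0.02116173  0.00055182]
```

View pics/w8.png

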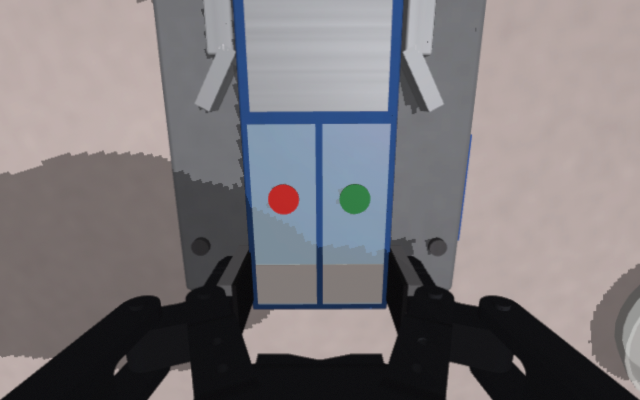

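```bash

python3 -m crank '{"travel":[[0,0,-0.05],[0,0,-0.1],[0.27,0.96,-0.1],[0.54,1.92,-0.1],[0.82,2.89,-0.1],[1.09,3.85,-0.1],[1.09,3.85,-0.1]],"rot":[[0,0,0],[0,0,0],[0,0,0],[0,0,0],[0,0,0],[0,0,0],[0,0,0]]}'
python3 -m crank '{"travel":[[0.08,0.29,0],[0.16,0.58,0],[0.24,0.87,0],[0.33,1.15,0],[0.33,1.15,0]],"rot":[[0,0,0],[0,0,0],[0,0,0],[0,0,0],[0,0,0]]}'
python3 -c "
from h import *
print(B(bot.observe()['position']),bot.observe()['moment'])
save('wrist','w9.png');save('scene','s9.png',(280,170,400,300),5)"
```

```text
clock: 12.35
position: [0.5501, 0.0615, 0.0924]
tool_rot: [3.141, -0.001, 1.298]
force: [1.1, 4.8, -1.3]
grip_width: 0.0563
clock: 12.85
position: [0.5525, 0.0696, 0.0924]
tool_rot: [-3.141, 0.002, 1.294]
force: [-2.9, -7.7, 1.9]
grip_width: 0.0567
[-82.2   1.4  72.4] [-1.65392844  0.36349678 -0.09852259]
```

View pics/w9.png

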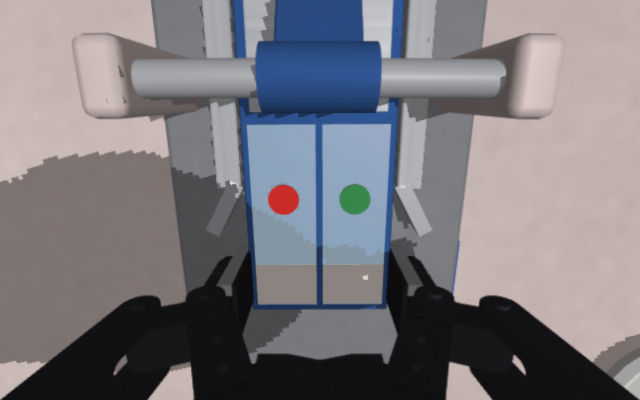

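View pics/s9.png

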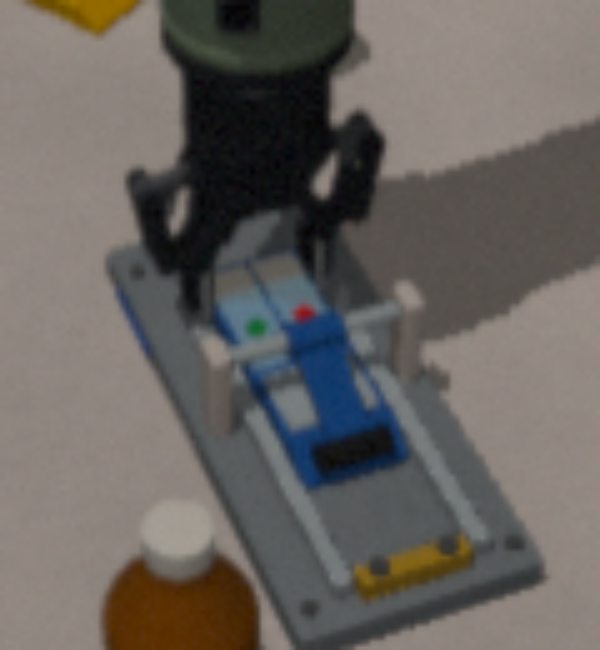

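The roller is now on the ramp, since a −8 N reaction appeared. I release, raise, back off and close the fingers for the tail push.

```bash

python3 -m crank '{"travel":[[0,0,0],[0,0,0],[0,0,0],[0,0,0],[0,0,0.5],[0,0,2],[0,0,4],[0,0,4]],"rot":[[0,0,0],[0,0,0],[0,0,0],[0,0,0],[0,0,0],[0,0,0],[0,0,0],[0,0,0]]}' 0.9
python3 -m crank '{"travel":[[-0.54,-1.92,0],[-1.09,-3.85,0],[-1.5,-5.3,0],[-1.5,-5.3,0],[-1.5,-5.3,0],[-1.5,-5.3,0],[-1.5,-5.3,0],[-1.5,-5.3,0]],"rot":[[0,0,0],[0,0,0],[0,0,0],[0,0,0],[0,0,0],[0,0,0],[0,0,0],[0,0,0]]}' -1
python3 -c "
from h import *
print(B(bot.observe()['position']),bot.observe()['moment'])
import pickle;pickle.dump(bot.camera_model('wrist'),open('w10.pkl','wb'))
save('wrist','w10.png');save('scene','s10.png',(280,170,400,300),5)"
```

```text
clock: 13.75
position: [0.554, 0.0711, 0.1354]
tool_rot: [3.138, -0.002, 1.295]
force: [-0.2, -0.8, -0.4]
grip_width: 0.0812
clock: 14.55
position: [0.538, 0.0186, 0.1323]
tool_rot: [-3.141, -0.0, 1.296]
force: [-0.2, 0.4, 0.0]
grip_width: 0.0002
[-135.2    1.6  112.3] [-0.03303251 -0.003734    0.01799109]
```

View pics/w10.png

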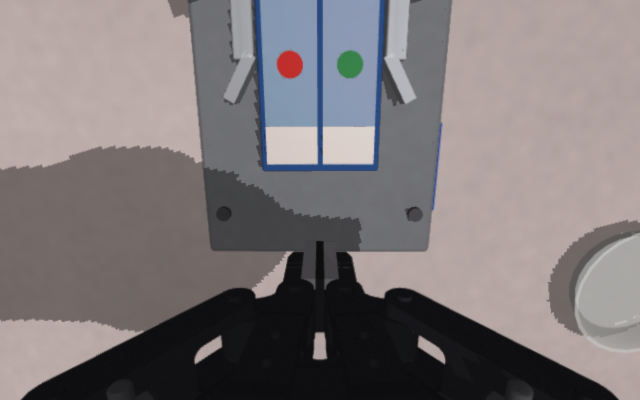

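View pics/s10.png

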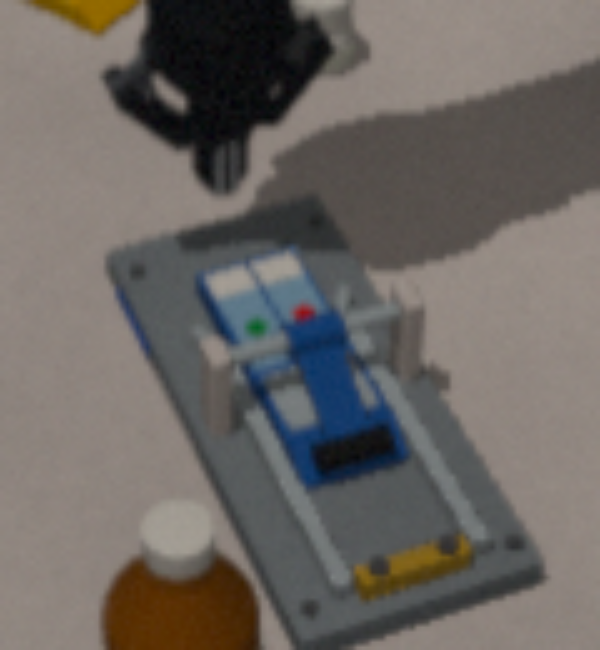

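```bash

python3 - <<'E'
from h import *
import pickle
M=pickle.load(open('w10.pkl','rb'))
for u,v in [(262,169),(378,169),(258,60),(383,60)]: print(B(onz('wrist',u,v,.036,M)))
E
python3 -m crank '{"travel":[[0,0,-1],[0,0,-2],[0,0,-2.8],[0,0,-3.2],[0,0,-3.2]],"rot":[[0,0,0],[0,0,0],[0,0,0],[0,0,0],[0,0,0]]}'
python3 -c "
from h import *
print(B(bot.observe()['position']))
import pickle;pickle.dump(bot.camera_model('wrist'),open('w11.pkl','wb'))
save('wrist','w11.png')"
```

```text
[-97.4  29.8  16. ]
[-97.4 -28.2  16. ]
[-46.5  29.3  16. ]
[-46.4 -28.2  16. ]
clock: 15.15
position: [0.5376, 0.0179, 0.0996]
tool_rot: [-3.141, 0.001, 1.295]
force: [-1.2, -0.0, 1.6]
grip_width: -0.0001
[-136.     1.8   79.6]
```

View pics/w11.png

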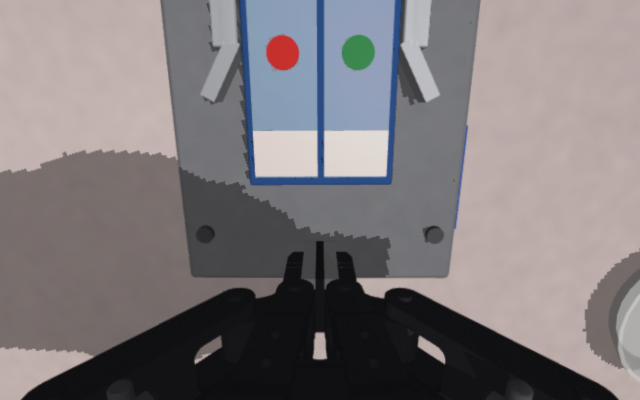

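```bash

python3 -m crank '{"travel":[[0.27,0.96,0],[0.54,1.92,0],[0.68,2.41,0],[0.82,2.89,0],[0.95,3.37,0],[1.09,3.85,0],[1.23,4.33,0],[1.23,4.33,0]],"rot":[[0,0,0],[0,0,0],[0,0,0],[0,0,0],[0,0,0],[0,0,0],[0,0,0],[0,0,0]]}'
python3 -c "
from h import *
print(B(bot.observe()['position']))
save('wrist','w12.png');save('scene','s12.png',(280,170,400,300),5)"
```

```text
clock: 16.0
position: [0.55, 0.0605, 0.1006]
tool_rot: [3.141, 0.002, 1.295]
force: [-3.4, -8.0, 4.4]
grip_width: -0.0001
[-91.6   1.4  80.6]
```

View pics/w12.png

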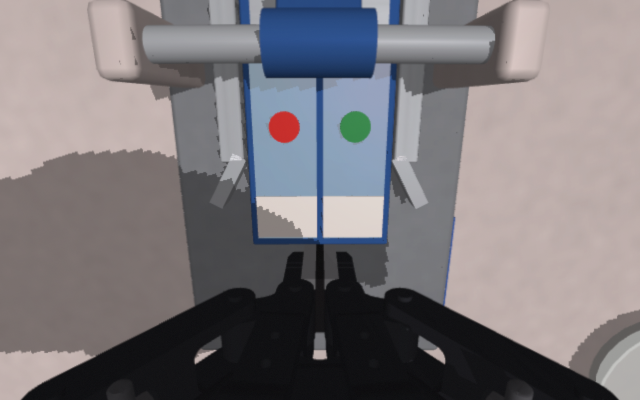

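View pics/s12.png

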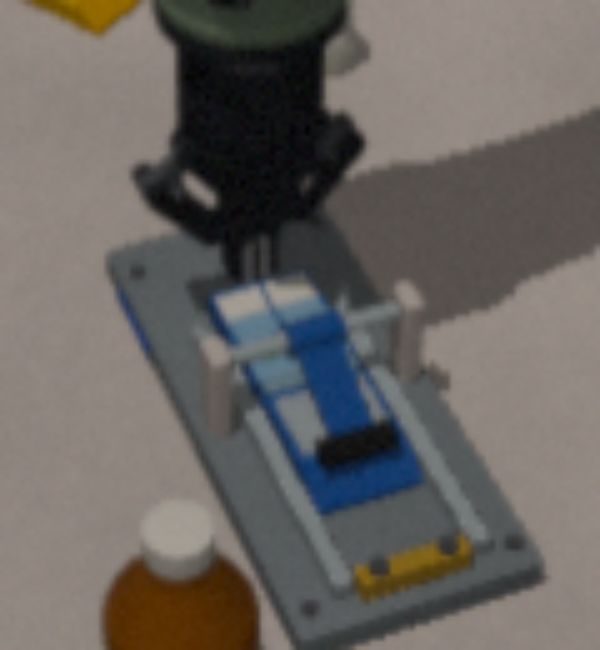

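```bash

python3 -m crank '{"travel":[[0.11,0.39,0],[0.22,0.77,0],[0.33,1.15,0],[0.44,1.54,0],[0.54,1.92,0],[0.65,2.31,0],[0.76,2.69,0],[0.82,2.89,0]],"rot":[[0,0,0],[0,0,0],[0,0,0],[0,0,0],[0,0,0],[0,0,0],[0,0,0],[0,0,0]]}'
python3 -c "
from h import *
print(B(bot.observe()['position']))
import pickle;pickle.dump(bot.camera_model('wrist'),open('w13.pkl','wb'))
save('wrist','w13.png');save('scene','s13.png',(280,170,400,300),5)"
```

```text
clock: 16.9
position: [0.5581, 0.0889, 0.1005]
tool_rot: [3.142, 0.002, 1.295]
force: [-5.0, -12.7, 5.1]
grip_width: 0.0001
[-62.1   1.3  80.5]
```

View pics/w13.png

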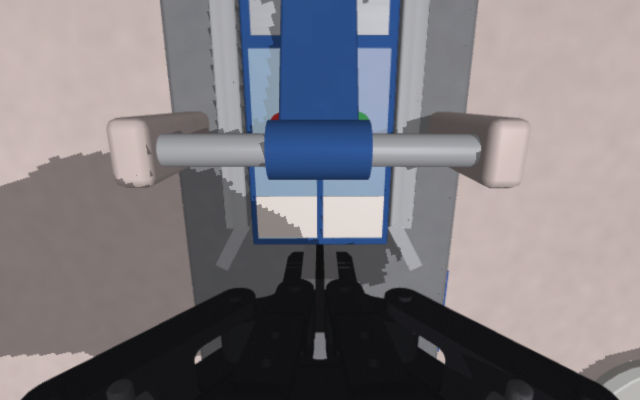

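View pics/s13.png

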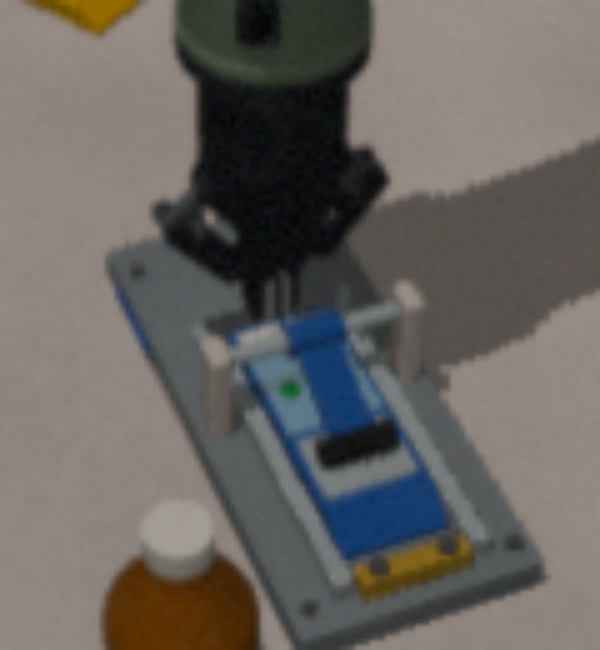

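```bash

python3 - <<'E'
from h import *
import pickle
M=pickle.load(open('w13.pkl','rb'))
print(B(onz('wrist',320,243,.036,M)))
E
python3 -m crank '{"travel":[[0.03,0.1,0],[0.05,0.19,0],[0.08,0.29,0],[0.11,0.39,0],[0.14,0.48,0]],"rot":[[0,0,0],[0,0,0],[0,0,0],[0,0,0],[0,0,0]]}'
python3 -c "
from h import *
print(B(bot.observe()['position']))
import pickle;pickle.dump(bot.camera_model('wrist'),open('w13.pkl','wb'))
save('top','t14.png',(200,140,350,240),5);save('scene','s14.png',(280,170,400,300),5)"
```

```text
[-50.5   0.5  16. ]
clock: 17.5
position: [0.5595, 0.0934, 0.1006]
tool_rot: [3.142, 0.002, 1.294]
force: [-4.2, -13.1, 5.2]
grip_width: 0.0001
[-57.4   1.3  80.6]
```

View pics/t14.png

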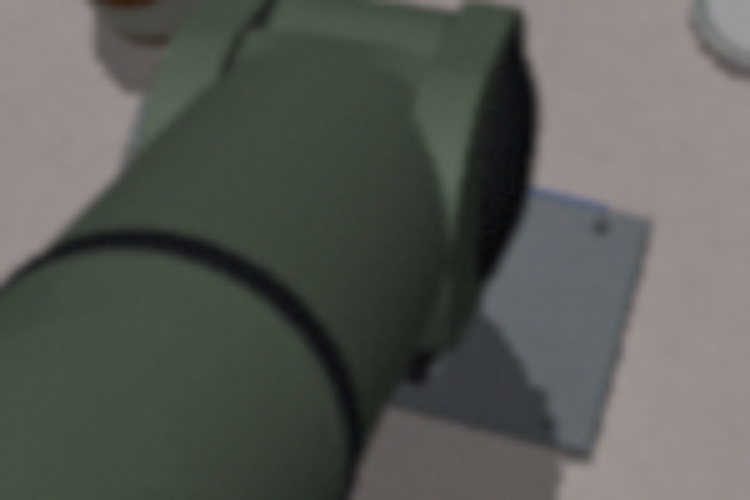

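View pics/s14.png

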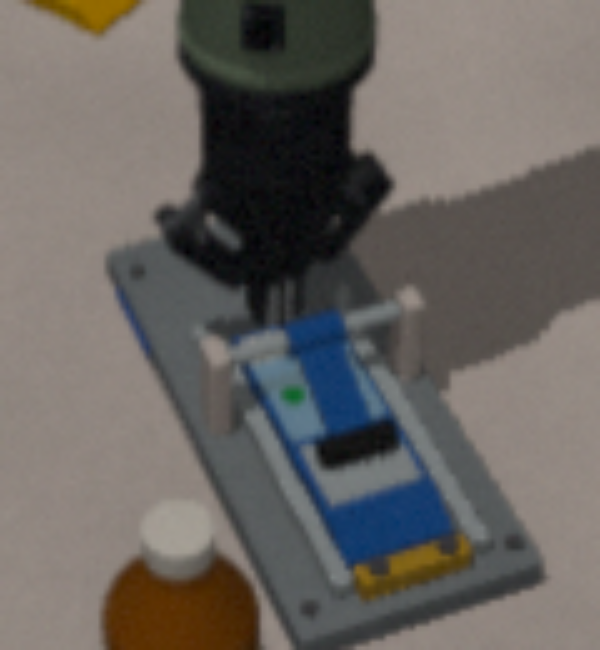

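```bash

python3 -m crank '{"travel":[[0.03,0.1,0],[0.05,0.19,0],[0.07,0.24,0],[0.08,0.29,0],[0.1,0.34,0],[0.11,0.39,0]],"rot":[[0,0,0],[0,0,0],[0,0,0],[0,0,0],[0,0,0],[0,0,0]]}'
python3 -m crank '{"travel":[[0.014,0.048,0],[0.027,0.096,0],[0.027,0.096,0]],"rot":[[0,0,0],[0,0,0],[0,0,0]]}'
python3 -m crank '{"travel":[[0.014,0.048,0],[0.027,0.096,0],[0.027,0.096,0]],"rot":[[0,0,0],[0,0,0],[0,0,0]]}'
```

```text
clock: 18.2
position: [0.5606, 0.0973, 0.1005]
tool_rot: [3.142, 0.002, 1.294]
force: [-2.8, -13.2, 5.2]
grip_width: 0.0001
clock: 18.5
position: [0.5609, 0.0984, 0.1006]
tool_rot: [3.142, 0.002, 1.294]
force: [-3.4, -12.4, 5.7]
grip_width: 0.0001
clock: 18.8
position: [0.5611, 0.0993, 0.1005]
tool_rot: [3.142, 0.002, 1.294]
force: [-3.9, -12.3, 4.8]
grip_width: 0.0
```

```bash

python3 -m crank '{"travel":[[0.007,0.024,0],[0.014,0.048,0],[0.014,0.048,0]],"rot":[[0,0,0],[0,0,0],[0,0,0]]}'
python3 -m crank '{"travel":[[0.007,0.024,0],[0.014,0.048,0],[0.014,0.048,0]],"rot":[[0,0,0],[0,0,0],[0,0,0]]}'
```

```text
clock: 19.1
position: [0.5613, 0.0997, 0.1005]
tool_rot: [3.142, 0.002, 1.294]
force: [-4.0, -12.4, 6.0]
grip_width: -0.0001
clock: 19.4
position: [0.5614, 0.1003, 0.1006]
tool_rot: [-3.142, 0.002, 1.294]
force: [-3.7, -12.8, 5.2]
grip_width: -0.0
```

```bash

python3 -m crank '{"travel":[[0.007,0.024,0],[0.014,0.048,0],[0.014,0.048,0]],"rot":[[0,0,0],[0,0,0],[0,0,0]]}'
python3 -m crank '{"travel":[[0.007,0.024,0],[0.014,0.048,0],[0.014,0.048,0]],"rot":[[0,0,0],[0,0,0],[0,0,0]]}'
```

```text
clock: 19.7
position: [0.5615, 0.1007, 0.1005]
tool_rot: [3.142, 0.002, 1.294]
force: [-4.4, -12.4, 5.9]
grip_width: -0.0
clock: 20.0
position: [0.5617, 0.1012, 0.1006]
tool_rot: [3.142, 0.002, 1.294]
force: [-3.1, -12.5, 6.0]
grip_width: -0.0002
```

```bash

python3 -m crank '{"travel":[[0.007,0.024,0],[0.014,0.048,0],[0.014,0.048,0]],"rot":[[0,0,0],[0,0,0],[0,0,0]]}'
python3 -c "
from h import *
print(B(bot.observe()['position']))
save('wrist','w15.png');save('scene','s15.png',(320,240,400,300),8)"
```

```text
clock: 20.3
position: [0.5618, 0.1017, 0.1006]
tool_rot: [3.142, 0.002, 1.294]
force: [-4.0, -11.9, 5.1]
grip_width: -0.0001
[-48.8   1.2  80.6]
```

View pics/w15.png

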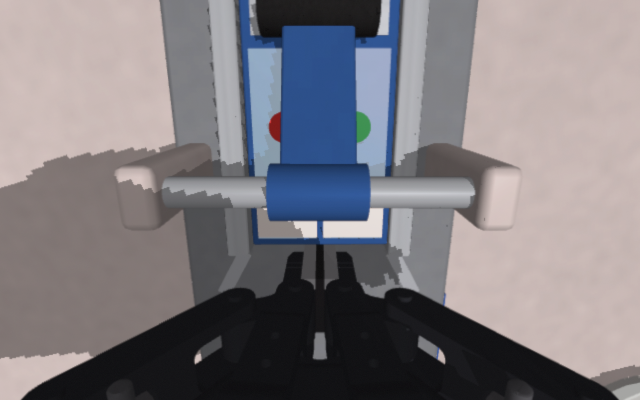

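View pics/s15.png

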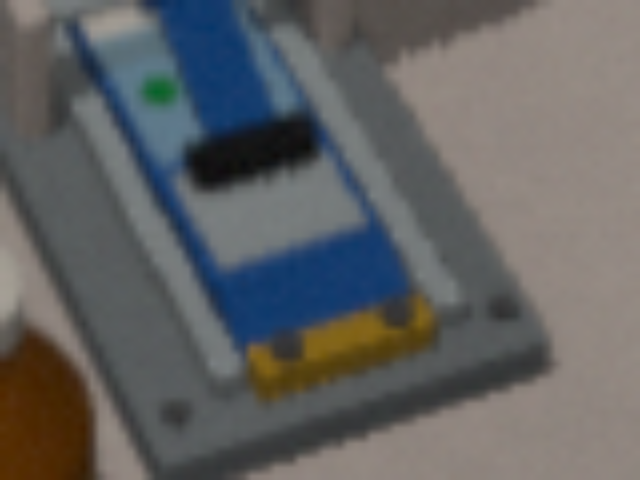

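Still no rise in force. I continue in half-millimetre steps.

```bash

python3 -m crank '{"travel":[[0.007,0.024,0],[0.014,0.048,0],[0.014,0.048,0]],"rot":[[0,0,0],[0,0,0],[0,0,0]]}'
```

```text
clock: 20.7
position: [0.562, 0.1022, 0.1006]
tool_rot: [3.142, 0.002, 1.294]
force: [-4.2, -12.6, 5.6]
grip_width: 0.0003
```

```bash

python3 -m crank '{"travel":[[0.007,0.024,0],[0.014,0.048,0],[0.014,0.048,0]],"rot":[[0,0,0],[0,0,0],[0,0,0]]}'
```

```text
clock: 21.0
position: [0.5621, 0.1026, 0.1005]
tool_rot: [3.142, 0.003, 1.294]
force: [-3.9, -12.8, 7.0]
grip_width: -0.0
```

```bash

python3 -m crank '{"travel":[[0.007,0.024,0],[0.014,0.048,0],[0.014,0.048,0]],"rot":[[0,0,0],[0,0,0],[0,0,0]]}'
```

```text
clock: 21.3
position: [0.5621, 0.1026, 0.1006]
tool_rot: [-3.141, 0.003, 1.294]
force: [-5.5, -15.6, 7.4]
grip_width: 0.0003
```

The force rose and the motion stopped, which points to the stop. One more half-step will confirm.

```bash

python3 -m crank '{"travel":[[0.004,0.015,0],[0.008,0.03,0],[0.008,0.03,0]],"rot":[[0,0,0],[0,0,0],[0,0,0]]}'
```

```text
clock: 21.6
position: [0.5621, 0.1027, 0.1005]
tool_rot: [-3.141, 0.003, 1.294]
force: [-5.7, -16.4, 6.8]
grip_width: 0.0002
```

Confirmed: 17 N and no motion. I back off along the bay, then raise.

```bash

python3 -m crank '{"travel":[[-0.03,-0.1,0],[-0.14,-0.48,0],[-0.41,-1.44,0],[-0.82,-2.89,0],[-0.82,-2.89,3],[-0.82,-2.89,7],[-0.82,-2.89,11],[-0.82,-2.89,15]],"rot":[[0,0,0],[0,0,0],[0,0,0],[0,0,0],[0,0,0],[0,0,0],[0,0,0],[0,0,0]]}'
python3 -m crank '{"travel":[[0,0,3],[0.6,2,6],[1.1,4,6],[1.6,6,6],[2.2,8,6],[2.2,8,6],[2.2,8,6]],"rot":[[0,0,0],[0,0,0],[0,0,0],[0,0,0],[0,0,0],[0,0,0],[0,0,0]]}'
python3 -c "
from h import *
print(B(bot.observe()['position']),bot.observe()['force'])
import pickle;pickle.dump(bot.camera_model('wrist'),open('w16.pkl','wb'))
im=bot.grab_frame('wrist');cv2.imwrite('pics/w16.png',cv2.resize(im[0:250,200:440,::-1],None,fx=2.4,fy=2.4,interpolation=cv2.INTER_CUBIC))
save('scene','s16.png',(200,110,420,340),2.6)"
```

```text
clock: 22.4
position: [0.5539, 0.0749, 0.2519]
tool_rot: [-3.141, 0.0, 1.295]
force: [0.4, -0.1, 0.9]
grip_width: -0.0004
clock: 23.1
position: [0.5763, 0.1563, 0.3095]
tool_rot: [-3.141, 0.001, 1.296]
force: [0.1, -1.1, 0.3]
grip_width: 0.0001
[  7.7   2.1 289.5] [ 0.12958693 -1.05585699  0.30852195]
```

View pics/w16.png

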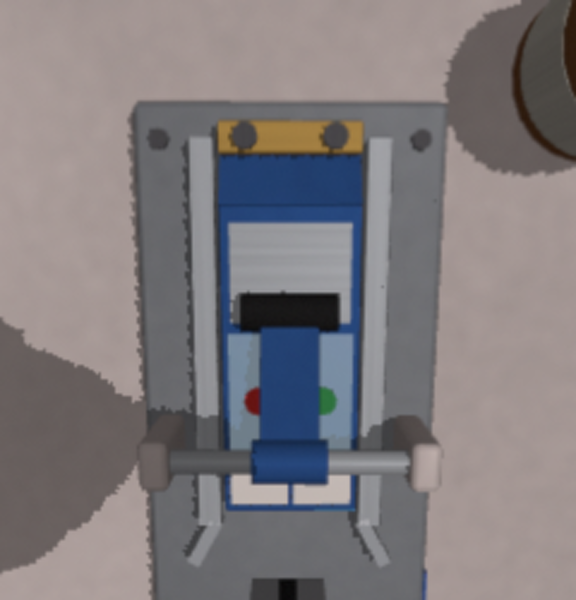

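View pics/s16.png

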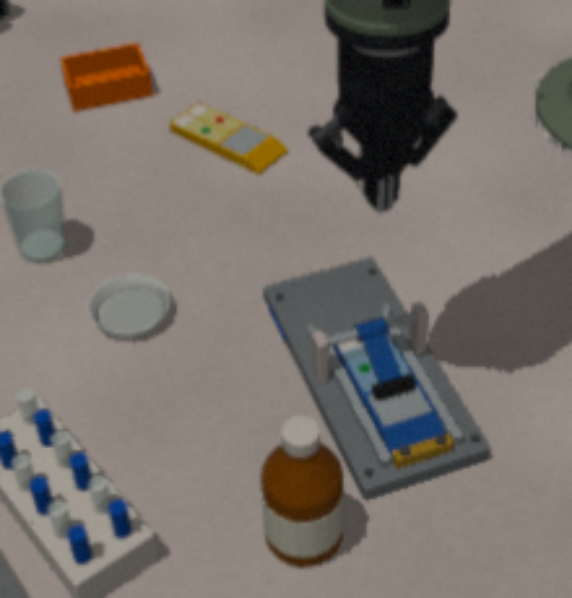

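The nose sits directly at the brass stop (crop rows 154–156) with no bed showing, and the roller is on the steel strip. Quick numeric check, then hand in.

```bash

python3 - <<'E'
from h import *
import pickle
M=pickle.load(open('w16.pkl','rb'))
g=lambda u,v,z:B(onz('wrist',200+u/2.4,v/2.4,z,M))
print('tail',g(228,510,.036),g(355,511,.036));print('ramp',g(220,205,.036),g(360,206,.036))
print('stop front top',g(219,154,.034),g(362,154,.034)); print('nose z4',g(219,156,.024))
print('stop back top',g(219,122,.034),g(362,122,.034))
print('roller',g(239,311,.044),g(340,311,.044))
print('guides',g(211,300,.032),g(368,300,.032))
bot.job_done()
E
```

```text
tail [-37.1  27.9  16. ] [-37.5 -28.8  16. ]
ramp [92.4 28.6 16. ] [ 92.  -27.8  16. ]
stop front top [111.8  28.7  14. ] [111.9 -28.3  14. ]
nose z4 [112.   29.5   4. ]
stop back top [123.7  28.5  14. ] [123.7 -28.   14. ]
roller [50.9 21.1 24. ] [ 51. -20.  24.]
guides [54.5 33.5 12. ] [ 54.5 -32.4  12. ]
the job is handed in; nothing more can be done
```

The blue carrier is loaded nose first against the brass stop, released, and the job was handed in at about 23 s of the 64 s allowed. No verdict was reported.

**How it went:** I gripped the carrier near its tail and slid the nose between the guides and under the roller. I then let go and pushed the tail with closed fingers, in half-millimetre steps at the end. Sliding took about 13 N. At the stop the push force rose to about 17 N with no further motion, well under the 35 N limit.

**Last checks from the wrist camera, in the bay frame:**
- **Nose at stop:** the nose edge is at x = 112.0 mm and the stop face at 111.8 mm. From the tail (−37.3 mm plus 150 mm length) the nose comes out at 112.7 mm. They agree within about 1 mm, and the push by force agrees with them.
- **Alignment:** the carrier is centred within about 0.5 mm and lies along the bay within about 0.2°.
- **Hold-down arm:** the roller is at x = 51 mm, where it should be when resting on the carrier's top (arm angle about 0.22 rad). I did not measure the angle directly.
- **Flatness:** I judged that the carrier lies flat from the pictures only.
- **Other things:** the gripper is clear of everything. The yellow carrier and the bystanders in the last scene picture look unmoved. I did not measure them again, and the specimen pot was hidden behind the gripper.

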